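Shingle test tiles in the drying tray

TASK

Set the test tiles out to dry in the white tray: first push the dark steel prop bar fully home along the gap between the two ribs, up against the tray's side wall. Then lay the tiles down the tray as a straight overlapping row, like roof shingles, each with its lower end on the tray floor: the longest with its upper end on the bar, the middle one with its upper end on the longest and covering about a third of it, and last the shortest on the middle one in the same way. Leave the sieve, the jar and the ring mould where they are.

Things in the scene. Friction and masses are not known exactly. Their poses are not given: they have to be found in the camera images.
- tray: White enamelled tray, dark rim, fixed to the bench; 290 x 210 mm outside (x, y), 280 x 200 inside, floor top 4 mm and rim 32.5 mm above the bench. Origin at the centre of its underside, x along its length, z up. The row of tiles runs from the ribs near its +x end towards -x, tile lengths along x, centred near y = +45 mm (18 to 80 will do).
- gap_mouth (a point): Open end of the gap between the ribs, on the tray floor, at x = 112, y = 4 mm in the tray; axes as the tray's. Two parallel steel ribs, 5 mm thick, 8 mm high, run from here along +y to the side wall's inner face, 96 mm away (y = 100 mm in the tray). The gap between them is 16 mm wide (x).
- prop_bar: Loose dark steel bar, 12 x 100 x 16 mm (x, y, z), about 150 g; origin at the centre of its underside. It starts on the tray floor between the ribs, 20 to 42 mm short of home, its free end sticking out of the mouth towards -y. Home: its +y end on the side wall, its origin at x = 112, y = 50 mm in the tray; top 16 mm above the floor. A few newtons push it.
- tile_long: Flat unglazed fired-clay test tile, 95 x 45 x 8 mm (its x, y, z), the longest of the three; about 68 g. Origin at the centre of its underside, x along its length, z up. Its two ends are alike. It starts lying flat on the bench.
- tile_middle: Flat unglazed fired-clay test tile, 80 x 45 x 8 mm (its x, y, z), the middle one of the three; about 58 g. Origin at the centre of its underside, x along its length, z up. Its two ends are alike. It starts lying flat on the bench.
- tile_short: Flat unglazed fired-clay test tile, 65 x 45 x 8 mm (its x, y, z), the shortest of the three; about 47 g. Origin at the centre of its underside, x along its length, z up. Its two ends are alike. It starts lying flat on the bench.
- sieve: Bystander: small round brass sieve, an open pan 90 mm across, 40 mm high. Origin at the centre of its underside.
- jar: Bystander: small closed jar, 60 mm across, 60 mm high. Origin at the centre of its underside.
- mould: Bystander: dark steel ring mould lying flat, 64 mm across, 18 mm high. Origin at the centre of its underside.
Mind the look-alikes: they are no part of the job. Leave any blue, green or yellow look-alike of the tile_short alone.

How it is judged:
On the way, in this order (a step that is already met when the one before it is completed fails the run):
1. the prop bar is pushed home between the ribs (y of prop_bar in the frame of tray between 0.045 and 0.056 m and x of prop_bar in the frame of tray between 0.107 and 0.117 m and z of prop_bar in the frame of tray between 0 and 0.008 m and angle between the z axis of prop_bar and the z axis of tray, either way round below 0.1 rad), for 0.2 s.
2. the longest tile leans on the bar, its lower end on the tray floor, let go (all of step 1 and contact force between tile_long and prop_bar above 0.03 N and contact force between tile_long and tray above 0.03 N and contact force between tile_long and the fingers below 0.05 N and linear speed of tile_long below 0.02 m/s and angle between the z axis of tile_long and the z axis of tray, either way round between 0.1 and 0.32 rad and angle between the x axis of tile_long and the x axis of tray, either way round below 0.36 rad and angle between the y axis of tile_long and the y axis of tray, either way round below 0.18 rad and y of tile_long in the frame of tray between 0.018 and 0.08 m and x of tile_long in the frame of tray between 0.05 and 0.1 m), for 0.2 s.
3. the middle tile leans on the longest, overlapping it, let go (all of step 2 and contact force between tile_middle and tile_long above 0.03 N and contact force between tile_middle and tray above 0.03 N and contact force between tile_middle and the fingers below 0.05 N and linear speed of tile_middle below 0.02 m/s and angle between the z axis of tile_middle and the z axis of tray, either way round between 0.1 and 0.32 rad and angle between the x axis of tile_middle and the x axis of tray, either way round below 0.36 rad and angle between the y axis of tile_middle and the y axis of tray, either way round below 0.18 rad and y of tile_middle in the frame of tray between 0.018 and 0.08 m and horizontal distance between tile_long and tile_middle between 0.041 and 0.07 m and y of tile_middle in the frame of tile_long between -0.015 and 0.015 m), for 0.2 s.
4. the shortest tile leans on the middle one, overlapping it, let go (all of step 3 and contact force between tile_short and tile_middle above 0.03 N and contact force between tile_short and tray above 0.03 N and contact force between tile_short and the fingers below 0.05 N and linear speed of tile_short below 0.02 m/s and angle between the z axis of tile_short and the z axis of tray, either way round between 0.1 and 0.32 rad and angle between the x axis of tile_short and the x axis of tray, either way round below 0.36 rad and angle between the y axis of tile_short and the y axis of tray, either way round below 0.18 rad and y of tile_short in the frame of tray between 0.018 and 0.08 m and horizontal distance between tile_middle and tile_short between 0.033 and 0.059 m and y of tile_short in the frame of tile_middle between -0.015 and 0.015 m and x of tile_short in the frame of tray below 0.04 m), for 0.2 s.
At the end, for the whole second after the job is handed in: Bar in the gap, within 5 mm of home. Each tile slopes 6 to 18 deg, foot on the tray, head on the bar or the previous tile, overlap 17-46 mm (middle), 13-39 mm (shortest); along the tray within 10 deg, side by side within 15 mm, centres 18-80 mm to +y of the tray's middle; released, at rest (all of step 4); the robot touches nothing.
It fails at once if the sieve was moved more than 20 mm (distance of sieve from where it was at the start of the episode above 0.02 m).
It fails at once if the jar was moved more than 20 mm (distance of jar from where it was at the start of the episode above 0.02 m).
It fails at once if the mould was moved more than 20 mm (distance of mould from where it was at the start of the episode above 0.02 m).
It also fails if it takes over 72 s, if anything falls off the work surface, if the arm or the gripper's body presses on something with over 40 N, if the wrist force passes 120 N, or if a joint passes its speed limit or range.

ROBOT

A 7-joint arm with a two-finger parallel gripper is mounted at the origin on the work surface. World frame = base frame: x ahead of the robot, y to its left, z up, the work surface at z = 0. Lengths are in m, angles in rad, forces in N, time in s.
With the tool pointing down it reaches from about 0.425 to 0.875 m from the base axis. Payload 4.7 kg.
Tool frame: the origin (TCP) lies midway between the tips of the shut fingers; the grasp point (between the pads) lies 19 mm behind it (ctrl.grip_point_offset is the distance from the TCP to the grasp point, in m); z points along the fingers, y is the line along which they close (so a half turn about z gives the same grasp; the last joint's range is limited). The gripper opens to 87 mm and grips with 3 to 60 N. Pads are 19 mm wide; open, the fingers measure 117 mm over their backs; the gripper's body (75 mm by 190 mm) begins 51 mm behind the grasp point.
Start: joints at [1.139, 0.321, -0.07, 1.45, 0.023, 1.371, -0.057], TCP at [0.28, -0.587, 0.192] pointing down, gripper open.
Joint ranges: [-2.86, 2.86], [-0.3, 2.09], [-1.38, 1.24], [0.06, 2.45], [-1.56, 4.7], [0.09, 2.05], [-2.69, 2.69]. Speed limits (rad/s): [2.57, 2.57, 3.14, 3.14, 3.14, 3.14, 3.14].

INTERFACE

Orientations are given as a rotation vector (axis times angle).
In Python, from bench import ctrl gives the robot as it stands.
- The arm moves only by the tool move_arm, never from a script. Its argument "increments" is text: rows parted by semicolons, each of 7 numbers parted by spaces: the shift along the world's x, y, z in mm, then the turn, a rotation vector about the world's x, y, z in degrees, then the closure in counts, from 0 (fully open) to 255 (shut). A call has exactly 8 rows; each row shifts and turns the commanded pose from where the row before left it; what a row does not reach is not made up. A row lasts 1/12 s, in which the tool goes at most 41.7 mm and 7.16 degrees, less where a joint would pass 70% of its speed; a pose out of reach is approached as far as the arm can. A call with a gripper value outside its range is refused whole. The fingers move at their own pace and stop on an object; "grip_force" is the grip in N (left out, the last holds). Time passes only in rows, so rows that do not move let the fingers close, or fill a call up. It gives the time, the measured TCP pose, the force, the opening and the grip force at its end, in the units of the state.
- ctrl.get_state(): the state, without advancing time (a new reading comes with each control period).
- ctrl.get_image(name): name is "scene" or "top" or "wrist"; returns a dict with "frame" (480x640x3 uint8, red, green, blue), "depth" (480x640 float32, m along the optical axis (not along the pixel's ray), 0 where there is no reading), "fx", "fy", "cx", "cy" (pixels), "position" and "orientation" of the camera in the world. Camera axes: x right, y down, z forward; pixel columns grow to the right and rows downward; lengths in m; the calibration is good to about 2 mm. The wrist camera is an equidistant fisheye: a pixel r from the principal point sees the ray r / f radians off the axis. A picture is of the moment at which its call begins.
- ctrl.close_job(): hands the job in; it is judged then, once.
Trained networks look in a picture, given as the dict that the camera call returned (one of the last four; its "shot" number tells which), for a name from the list of things; names that differ only in an ending like _2 or _b are one class to them, and where a whole thing is asked for, a point or a joint stands for the part that bears it (a point fixed in the world has none). Each returns a list of dicts, best first, with "score" (0 to 1); they miss things now and then, are a little off and sometimes report something else, mostly with a low value. They report only what shows in the picture. A call takes as long as a camera call. They do not tell look-alikes from the thing itself.
- ctrl.find_in(target, picture): "centre" ([x, y, z] in m, in world coordinates, good to about 4 mm: the middle of the surface that is visible of it).
- ctrl.silhouettes(target, picture): "region" (480x640 bool, what is visible of it).
The state is a dict: "time": time; "joint_positions": joint angles; "qd": joint speeds; "joint_torque": joint torques, N m; "position": TCP position; "tool_rot": TCP orientation; "ft_force": force on the tool from outside, world axes, zero at the start; "torque": the same for the moment, N m; "grip_width": opening from 0.0 (shut) to 1.0 (fully open); "grip_force": force on a finger pad.
Only numpy, scipy, OpenCV 4.12 (cv2) and the standard library are available. Lean on these libraries where they do the work, as an engineer would, in place of code of your own. Each camera call takes 0.05 s, during which the arm holds its last target. There are 200 camera calls.

## Working session

There is one attempt and no reset: what is moved stays moved. The work goes in short steps, Python scripts to look and compute and a tool call to move; the robot and the scene stay as the last step left them, time stands still between calls to the robot, and variables do not carry over. Pictures are saved under pics/ and viewed, at most 10 in all, crops included, and the job is handed in when it is done.

Besides the shell and the picture viewer there is one more tool, called after "Emit:" in YAML: its name, and indented under it one key for each argument. move_arm: Moves the arm, as the interface text tells. Its arguments: {"type":"object","properties":{"increments":{"type":"string"},"grip_force":{"type":"number"}},"required":["increments"]}

```bash
ls; mkdir -p pics
cat > h.py <<'E'
import numpy as np,cv2
from scipy.spatial.transform import Rotation as R
from bench import ctrl
def Rm(o):
    o=np.array(o,float)
    return o if o.shape==(3,3) else (R.from_rotvec(o).as_matrix() if o.size==3 else R.from_quat(o).as_matrix())
def cloud(p):
    d=p["depth"];v,u=np.mgrid[0:480,0:640]
    c=np.stack([(u-p["cx"])/p["fx"]*d,(v-p["cy"])/p["fy"]*d,d],-1)
    return c@Rm(p["orientation"]).T+np.array(p["position"])
def save(p,n): cv2.imwrite("pics/"+n,cv2.cvtColor(p["frame"],cv2.COLOR_RGB2BGR))
E
python3 - <<'E'
from h import *
for n in("top","scene"):
    p=ctrl.get_image(n);save(p,n+"0.png");print(n,p["position"],p["orientation"],p["fx"])
    C=cloud(p)
    for t in["tray","prop_bar","tile_long","tile_middle","tile_short","sieve","jar","mould"]:
        for s in ctrl.silhouettes(t,p)[:4]:
            m=s["region"]&(p["depth"]>0)
            if m.sum()<20: continue
            q=C[m];z=np.median(q[:,2]);q2=q[abs(q[:,2]-z)<.006]
            r=cv2.minAreaRect((q2[:,:2]*1000).astype(np.float32))
            ys,xs=np.nonzero(m)
            print(t,round(s["score"],2),"px",xs.mean().round(),ys.mean().round(),"z",z.round(4),"rect",np.round(r[0],1),np.round(r[1],1),round(r[2],1),"rgb",p["frame"][m].mean(0).round())
print(ctrl.get_state())
E
```

```text
pics
top [0.36010825 0.01113999 1.31415687] [-2.1732626   2.16781092 -0.14383804] 542.2224833201353
tray 0.72 px 344.0 233.0 z 0.005 rect [553.5 -50.6] [227.1 313.1] 85.9 rgb [228. 228. 228.]
prop_bar 0.63 px 340.0 187.0 z 0.0192 rect [662.3 -39. ] [98.  15.4] 84.7 rgb [133. 135. 143.]
prop_bar 0.47 px 186.0 267.0 z 0.008 rect [465.5 330.3] [67.7 47.1] 23.8 rgb [226. 148.  96.]
tile_long 0.88 px 445.0 221.0 z 0.0081 rect [ 579.2 -299.5] [96.  46.9] 14.8 rgb [227. 149.  97.]
tile_middle 0.91 px 448.0 278.0 z 0.0081 rect [ 439.  -301.9] [48.  80.2] 88.8 rgb [223. 146.  95.]
tile_short 0.74 px 185.0 267.0 z 0.0081 rect [465.2 330.8] [65.7 47.1] 22.6 rgb [230. 151.  98.]
tile_short 0.64 px 134.0 291.0 z 0.008 rect [407.8 451.9] [46.6 65.2] 78.5 rgb [ 83. 205. 121.]
tile_short 0.62 px 174.0 318.0 z 0.0081 rect [343.7 355.3] [44.9 65.9] 1.0 rgb [ 88. 156. 243.]
tile_short 0.59 px 234.0 272.0 z 0.0081 rect [453.  213.3] [65.8 45.2] 62.7 rgb [252. 247.   2.]
sieve 0.78 px 182.0 196.0 z 0.0069 rect [635.4 339.4] [87.8 79.9] 75.8 rgb [136. 126. 106.]
jar 0.73 px 136.0 239.0 z 0.0582 rect [530.
[... 1184 characters left out ...]
ime': 0.9, 'joint_positions': array([ 1.13910517,  0.32096922, -0.07009849,  1.45045532,  0.02257696,
        1.3708283 , -0.05688699]), 'qd': array([ 0.00094074,  0.00124247, -0.00049087, -0.00061666, -0.00061517,
       -0.00061248,  0.00131575]), 'joint_torque': array([-1.42986755e-04, -4.91085827e+01, -4.02910206e-01, -3.12766743e+01,
       -6.35404978e-02,  3.33090057e-02,  9.63129906e-06]), 'position': array([ 0.28026007, -0.58651446,  0.19222898]), 'tool_rot': array([3.06374092e+00, 6.94473257e-01, 1.07091046e-05]), 'ft_force': array([-0.34364268, -0.29285845, -0.6046561 ]), 'torque': array([-0.00859462,  0.05336676, -0.05456273]), 'grip_force': 0.0, 'grip_width': 1.0012684064109778}
```

View pics/top0.png

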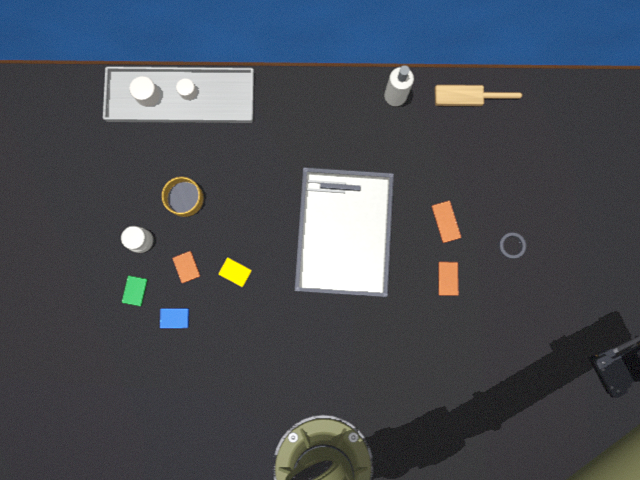

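Run:
```python
from h import *
p=ctrl.get_image("top");C=cloud(p)
# rim and bar/ribs analysis
X=C.reshape(-1,3)*1000
roi=(X[:,0]>350)&(X[:,0]<760)&(X[:,1]>-200)&(X[:,1]<120)
rim=X[roi&(X[:,2]>27)&(X[:,2]<37)]
r=cv2.minAreaRect(rim[:,:2].astype(np.float32));print("rim",r,len(rim),np.median(rim[:,2]))
for lo,hi in((17,23),(9,15)):
    s=X[roi&(X[:,2]>lo)&(X[:,2]<hi)&(X[:,0]>620)&(X[:,0]<690)&(X[:,1]<30)&(X[:,1]>-110)]
    print(lo,len(s),cv2.minAreaRect(s[:,:2].astype(np.float32)),np.median(s[:,2]))
```

```text
rim ((549.7879638671875, -49.944091796875), (218.69790649414062, 298.2999267578125), 86.37235260009766) 1544 32.546240774725234
17 151 ((669.0899658203125, -49.53438186645508), (118.66697692871094, 41.737709045410156), 87.70481872558594) 20.31302068665175
9 194 ((656.265380859375, -37.60913848876953), (135.30152893066406, 67.3619384765625), 89.71953582763672) 11.523300220701138
```

The picture shows the tray at px (344,233), with the bar and ribs at its top left (bar 320-360, 187). Long tile is at (446,222), middle at (448,278), short orange at (186,267). The green, blue and yellow look-alikes, sieve (182,196), jar (137,239) and mould (512,245) stay clear of the paths. Tray centre is about (550,-50) mm with yaw -3.6°, and the bar is about 32 mm short.

Emit:
move_arm:
  increments: "25 31 -8 0 0 -3.6 255;25 31 -8 0 0 -3.6 255;25 31 -8 0 0 -3.6 255;25 31 -8 0 0 -3.6 255;25 31 -8 0 0 -3.6 255;25 31 -8 0 0 -3.6 255;25 31 -8 0 0 -3.6 255;25 31 -8 0 0 -3.6 255"
  grip_force: 20

```text
time: 1.62
position: [0.4812, -0.3369, 0.1282]
tool_rot: [3.14, -0.094, 0.001]
ft_force: [0.8, -1.2, -0.0]
grip_width: 0.479
grip_force: 0.0
```

Emit:
move_arm:
  increments: "22 28 -8 0 0 0 255;22 28 -8 0 0 0 255;22 28 -8 0 0 0 255;22 28 -8 0 0 0 255;22 28 -8 0 0 0 255;22 28 -8 0 0 0 255;22 28 -8 0 0 0 255;22 28 -8 0 0 0 255"

```text
time: 2.28
position: [0.6572, -0.1132, 0.0639]
tool_rot: [3.14, -0.09, 0.0]
ft_force: [0.8, -0.5, 0.0]
grip_width: 0.009
grip_force: 0.0
```

Emit:
move_arm:
  increments: "1 -1 -20 0 0 0 255;0 0 -20 0 0 0 255;0 0 -14 0 0 0 255;0 3 0 0 0 0 255;0.3 4 0 0 0 0 255;0.3 4 0 0 0 0 255;0.3 4 0 0 0 0 255;0.3 4 0 0 0 0 255"

```text
time: 2.95
position: [0.6595, -0.0962, 0.0118]
tool_rot: [3.14, -0.09, 0.004]
ft_force: [-0.2, 0.7, 0.7]
grip_width: 0.005
grip_force: 0.0
```

Emit:
move_arm:
  increments: "0.3 4 0 0 0 0 255;0.3 4 0 0 0 0 255;0.2 3 0 0 0 0 255;0.2 3 0 0 0 0 255;0.2 2 0 0 0 0 255;0.1 2 0 0 0 0 255;0.1 1 0 0 0 0 255;0 0 0 0 0 0 255"

```text
time: 3.62
position: [0.6598, -0.0772, 0.0101]
tool_rot: [-3.14, 0.089, 0.0]
ft_force: [0.2, -0.9, -0.5]
grip_width: 0.005
grip_force: 0.0
```

Emit:
move_arm:
  increments: "0.1 2 0 0 0 0 255;0.1 2 0 0 0 0 255;0.1 1 0 0 0 0 255;0 1 0 0 0 0 255;0 1 0 0 0 0 255;0 1 0 0 0 0 255;0 0 0 0 0 0 255;0 0 0 0 0 0 255"

```text
time: 4.28
position: [0.6601, -0.0695, 0.0102]
tool_rot: [3.14, -0.089, -0.0]
ft_force: [-0.1, 0.6, 1.0]
grip_width: 0.004
grip_force: 0.0
```

Run:
```python
from h import *
for n in("scene","wrist"):
    p=ctrl.get_image(n);save(p,n+"1.png")
    if n=="scene":
        C=cloud(p)
        for s in ctrl.silhouettes("prop_bar",p)[:2]:
            m=s["region"]&(p["depth"]>0);q=C[m]*1000;q=q[(q[:,2]>17)&(q[:,2]<24)];r=cv2.minAreaRect(q[:,:2].astype(np.float32));print(s["score"],r)
        c=p["frame"][200:400,220:460];cv2.imwrite("pics/s1c.png",cv2.resize(c[:,:,::-1],None,fx=3,fy=3))
```

```text
0.79 ((661.584716796875, -40.820770263671875), (99.33180236816406, 14.050655364990234), 85.59434509277344)
```

View pics/s1c.png

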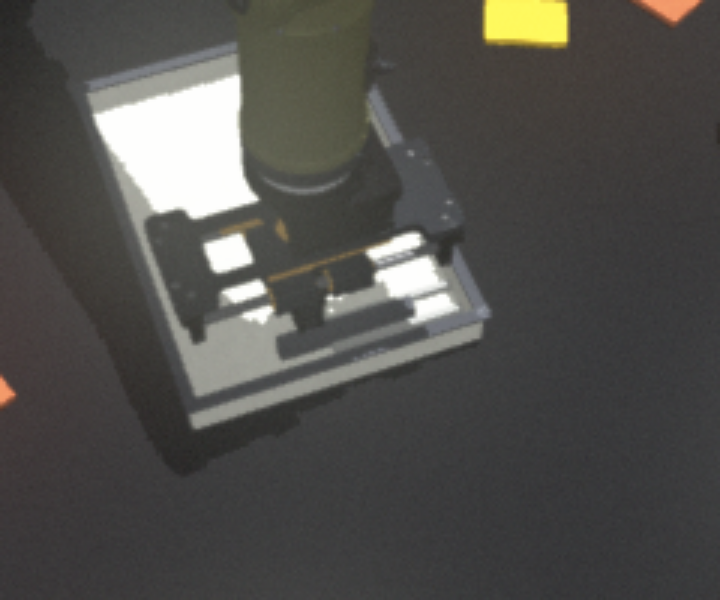

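The bar hasn't moved, and the finger at (310,300) seems to be behind it. I'll check the wrist picture and compare the fingertip in depth with the reported TCP.

Run:
```python
from h import *
print(ctrl.get_state()["position"])
p=ctrl.get_image("scene");C=cloud(p)*1000
for (u,v) in [(x//3+220,y//3+200) for x,y in [(310,300),(310,318),(312,325),(330,330),(380,315),(290,350),(300,340),(345,275),(400,240)]]:
    print(u,v,C[v,u].round(1))
for t in("prop_bar","gap_mouth","tray"): print(t,[(round(a["score"],2),np.round(a["centre"],4)) for a in ctrl.find_in(t,p)[:2]])
p=ctrl.get_image("wrist");save(p,"w2.png");print(p["fx"],p["cx"],p["cy"])
```

```text
[ 0.66017999 -0.06966573  0.01021482]
323 300 [694.9 -82.2 119.5]
323 306 [666.  -69.9  48.3]
324 308 [667.9 -68.5  42.7]
330 310 [665.  -53.8  21.2]
346 305 [665.6 -17.8  18.4]
316 316 [663.2 -84.4  15. ]
320 313 [659.9 -74.1  15.1]
335 291 [694.8 -57.7 135. ]
353 280 [603.7  28.4   0.8]
prop_bar [(0.59, array([ 0.6671, -0.0394,  0.0211]))]
gap_mouth [(0.68, array([ 0.5809, -0.0888,  0.0041])), (0.44, array([0.5422, 0.4335, 0.0465]))]
tray [(0.82, array([ 0.5822, -0.0902,  0.0031]))]
371.64829954431775 312.2054207854006 243.66345984879416
```

View pics/wrist1.png

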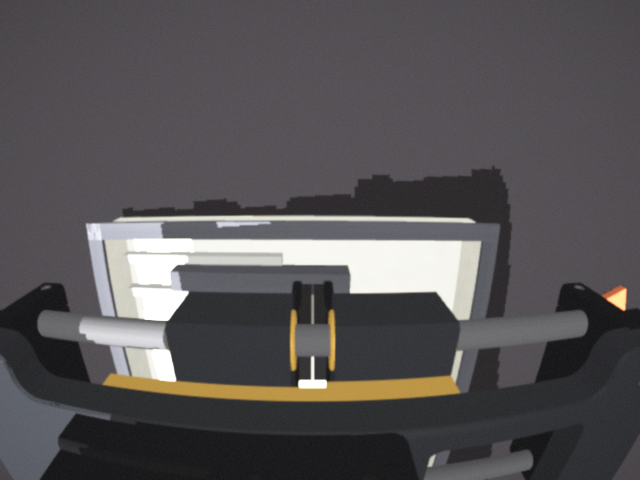

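Run:
```python
from h import *
p=ctrl.get_image("wrist");A=Rm(p["orientation"]);o=np.array(p["position"]);print(o,A[:,2])
def pr(X):
    c=A.T@(np.array(X)/1000-o);th=np.arctan2(np.hypot(c[0],c[1]),c[2]);d=c[:2]/np.hypot(c[0],c[1])*th*p["fx"];return (d+[p["cx"],p["cy"]]).round()
for n,X in dict(tcp=(660,-69.6,10),tip_front=(669.5,-69.6,10),tip25=(669,-69.6,25),barend=(657.7,-90,20),barend_b=(657.7,-90,4),bar_far=(665.4,9,20),rimcorner=(550+145+6.6,-50-9+105,32)).items(): print(n,pr(X))
# depth unprojection of the bar top right of fingers
v,u=np.mgrid[0:480,0:640];dx=u-p["cx"];dy=v-p["cy"];r=np.hypot(dx,dy)+1e-9;th=r/p["fx"]
d=p["depth"];c=np.stack([dx/r*np.tan(th)*d,dy/r*np.tan(th)*d,d],-1);W=(c@A.T+o)*1000
for uv in[(180,272),(250,272),(340,272),(345,280),(301,290),(325,290),(301,300),(325,320),(301,370),(200,258),(130,258)]: print(uv,W[uv[1],uv[0]].round(1))
```

```text
[ 0.73615838 -0.0737803   0.20253128] [-0.27575236  0.01434942 -0.9611216 ]
tcp [312. 280.]
tip_front [311. 264.]
tip25 [311. 274.]
barend [350. 289.]
barend_b [348. 278.]
bar_far [171. 283.]
rimcorner [ 92. 230.]
(180, 272) [671.6   2.3  19.3]
(250, 272) [669.6 -37.1  18.7]
(340, 272) [665.7 -85.   15.1]
(345, 280) [663.  -87.2  20.3]
(301, 290) [670.4 -65.2  48. ]
(325, 290) [670.7 -76.   50.2]
(301, 300) [670.7 -65.5  59.6]
(325, 320) [669.5 -75.1  76.5]
(301, 370) [655.1 -65.2  88.5]
(200, 258) [676.8  -8.2  12.3]
(130, 258) [678.5  37.1  11. ]
```

Run:
```python
from h import *
p=ctrl.get_image("wrist");A=Rm(p["orientation"]);o=np.array(p["position"])
v,u=np.mgrid[0:480,0:640];dx=u-p["cx"];dy=v-p["cy"];r=np.hypot(dx,dy)+1e-9;th=r/p["fx"]
d=p["depth"];c=np.stack([dx/r*np.tan(th)*d,dy/r*np.tan(th)*d,d],-1);W=(c@A.T+o)*1000
for uu in(290,302,312,322,335):
    print(uu,[(vv,*W[vv,uu].round().astype(int)) for vv in range(262,300,3)])
c=p["frame"][230:400,240:400];cv2.imwrite("pics/w3.png",cv2.resize(c[:,:,::-1],None,fx=3.5,fy=3.5,interpolation=cv2.INTER_CUBIC))
```

```text
290 [(262, np.int64(669), np.int64(-58), np.int64(4)), (265, np.int64(668), np.int64(-58), np.int64(7)), (268, np.int64(668), np.int64(-58), np.int64(12)), (271, np.int64(668), np.int64(-58), np.int64(15)), (274, np.int64(668), np.int64(-59), np.int64(21)), (277, np.int64(666), np.int64(-58), np.int64(20)), (280, np.int64(664), np.int64(-58), np.int64(20)), (283, np.int64(663), np.int64(-58), np.int64(20)), (286, np.int64(661), np.int64(-58), np.int64(20)), (289, np.int64(659), np.int64(-58), np.int64(19)), (292, np.int64(657), np.int64(-58), np.int64(19)), (295, np.int64(698), np.int64(-66), np.int64(117)), (298, np.int64(698), np.int64(-66), np.int64(118))]
302 [(262, np.int64(668), np.int64(-64), np.int64(3)), (265, np.int64(668), np.int64(-64), np.int64(6)), (268, np.int64(668), np.int64(-65), np.int64(11)), (271, np.int64(667), np.int64(-65), np.int64(15)), (274, np.int64(667), np.int64(-65), np.int64(19)), (277, np.int64(665), np.int64(-65), np.int64(19)), (280, np.int64(664), np.int64(-64), np.int64(18)), (283, np.int64(662), np.int64(-64), np.int64(20)), (286, np.int64(671), 
[... 1533 characters left out ...]
), np.int64(-74), np.int64(56))]
335 [(262, np.int64(668), np.int64(-83), np.int64(4)), (265, np.int64(666), np.int64(-83), np.int64(5)), (268, np.int64(666), np.int64(-83), np.int64(10)), (271, np.int64(666), np.int64(-82), np.int64(15)), (274, np.int64(667), np.int64(-82), np.int64(20)), (277, np.int64(665), np.int64(-82), np.int64(20)), (280, np.int64(663), np.int64(-82), np.int64(21)), (283, np.int64(662), np.int64(-82), np.int64(21)), (286, np.int64(660), np.int64(-82), np.int64(20)), (289, np.int64(658), np.int64(-82), np.int64(20)), (292, np.int64(656), np.int64(-82), np.int64(19)), (295, np.int64(697), np.int64(-78), np.int64(116)), (298, np.int64(698), np.int64(-77), np.int64(118))]
```

View pics/w3.png

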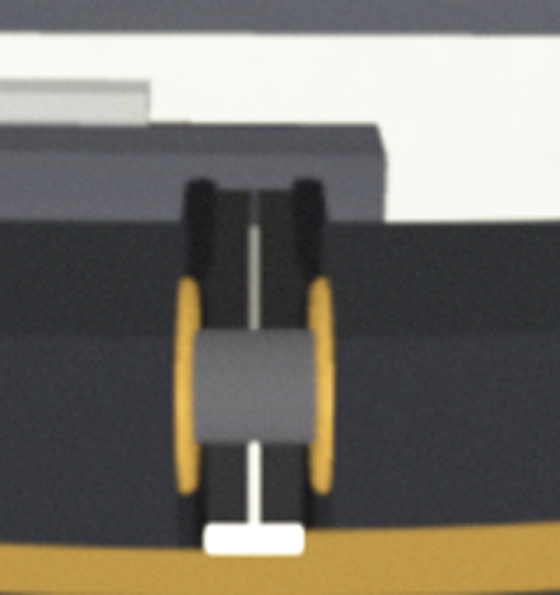

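The real fingertip ends at z≈42 mm while the state reports 10, in both cameras. The whole tool therefore sits about 32 mm higher than reported, and x and y agree. I'll allow for that, back off to −y, lower and push again.

Emit:
move_arm:
  increments: "0 -22 0 0 0 0 255;0 -22 0 0 0 0 255;0 0 -10 0 0 0 255;0 0 -10 0 0 0 255;0 0 -6 0 0 0 255;0 0 -4 0 0 0 255;0 0 0 0 0 0 255;0 0 0 0 0 0 255"

```text
time: 5.45
position: [0.66, -0.1121, -0.0202]
tool_rot: [-3.14, 0.087, 0.001]
ft_force: [-0.5, 0.5, 0.4]
grip_width: 0.005
grip_force: 0.0
```

```bash
cat >> h.py <<'E'
def wcloud(p):
    A=Rm(p["orientation"]);v,u=np.mgrid[0:480,0:640];dx=u-p["cx"];dy=v-p["cy"];r=np.hypot(dx,dy)+1e-9;t=np.tan(r/p["fx"])
    d=p["depth"];return (np.stack([dx/r*t*d,dy/r*t*d,d],-1)@A.T+np.array(p["position"]))*1000
E
python3 - <<'E'
from h import *
print(ctrl.get_state()["position"])
p=ctrl.get_image("wrist");W=wcloud(p)
for vv in range(246,292,3): print(vv,[tuple(W[vv,u].round().astype(int).tolist()) for u in(302,312,322)])
E
```

```text
[ 0.66003064 -0.11211481 -0.0201964 ]
246 [(695, -110, 31), (695, -114, 32), (695, -118, 32)]
249 [(694, -110, 33), (694, -114, 32), (694, -118, 32)]
252 [(693, -110, 32), (693, -114, 33), (692, -118, 32)]
255 [(691, -110, 32), (691, -114, 33), (691, -118, 32)]
258 [(690, -110, 32), (690, -114, 32), (690, -118, 32)]
261 [(689, -110, 32), (688, -114, 31), (689, -118, 32)]
264 [(688, -110, 33), (688, -114, 32), (688, -118, 33)]
267 [(676, -108, 3), (676, -113, 4), (676, -118, 4)]
270 [(674, -108, 2), (675, -113, 4), (674, -118, 4)]
273 [(673, -108, 3), (673, -113, 4), (673, -118, 4)]
276 [(672, -108, 4), (672, -113, 4), (671, -118, 3)]
279 [(670, -108, 4), (670, -113, 4), (670, -118, 4)]
282 [(668, -108, 3), (668, -113, 3), (668, -117, 3)]
285 [(670, -108, 12), (670, -113, 11), (670, -117, 12)]
288 [(670, -108, 14), (670, -113, 15), (669, -117, 14)]
291 [(670, -108, 19), (670, -113, 18), (670, -117, 19)]
```

Emit:
move_arm:
  increments: "0.3 7 0 0 0 0 255;0.3 5 0 0 0 0 255;0.3 4 0 0 0 0 255;0.3 4 0 0 0 0 255;0.3 4 0 0 0 0 255;0.3 4 0 0 0 0 255;0.3 4 0 0 0 0 255;0.2 4 0 0 0 0 255"

```text
time: 6.17
position: [0.6628, -0.0779, -0.0194]
tool_rot: [3.139, -0.09, 0.001]
ft_force: [-0.8, -2.2, 3.2]
grip_width: 0.003
grip_force: 1.4
```

Emit:
move_arm:
  increments: "0.2 3 0 0 0 0 255;0.2 2 0 0 0 0 255;0.2 2 0 0 0 0 255;0 1 0 0 0 0 255;0 1 0 0 0 0 255;0 1 0 0 0 0 255;0 0 0 0 0 0 255;0 0 0 0 0 0 255"

```text
time: 6.83
position: [0.663, -0.0673, -0.0199]
tool_rot: [-3.14, 0.089, 0.0]
ft_force: [0.7, -2.0, 1.4]
grip_width: 0.007
grip_force: 1.0
```

Emit:
move_arm:
  increments: "0 1 0 0 0 0 255;0 1 0 0 0 0 255;0 1 0 0 0 0 255;0 1 0 0 0 0 255;0 0 0 0 0 0 255;0 0 0 0 0 0 255;0 0 0 0 0 0 255;0 0 0 0 0 0 255"

```text
time: 7.5
position: [0.6629, -0.0662, -0.0199]
tool_rot: [3.137, -0.091, -0.0]
ft_force: [-0.0, -6.3, 2.1]
grip_width: 0.003
grip_force: 3.1
```

Run:
```python
from h import *
print(ctrl.get_state()["position"])
p=ctrl.get_image("wrist");W=wcloud(p);q=W[(W[...,2]>17.5)&(W[...,2]<23)&(W[...,0]>645)&(W[...,0]<680)&(W[...,1]<60)&(W[...,1]>-110)]
print(len(q),cv2.minAreaRect(q[:,:2].astype(np.float32)),q.min(0),q.max(0))
q=W[(W[...,2]>15)&(W[...,2]<28)&(W[...,1]<75)&(W[...,1]>30)&(W[...,0]>600)&(W[...,0]<690)];print("wall inner y",np.percentile(q[:,1],[5,50,95]))
```

```text
[ 0.66292459 -0.06621893 -0.01987963]
1887 ((675.350341796875, -11.906349182128906), (33.38528823852539, 123.72723388671875), 13.153701782226562) [645.05276155 -75.73231011  17.51489056] [679.87471343  44.79913058  22.97517517]
wall inner y [32.09438001 42.01277401 45.11122182]
```

Emit:
move_arm:
  increments: "0 -2 20 0 0 0 255;0 -5 35 0 0 0 100;-14 -37 0 0 0 3 0;-14 -37 0 0 0 3 0;-14 -37 0 0 0 3 0;-14 -37 0 0 0 3 0;-14 -37 0 0 0 3 0;-14 -38 0 0 0 3.2 0"

```text
time: 8.22
position: [0.5786, -0.2928, 0.0349]
tool_rot: [-3.112, -0.415, -0.001]
ft_force: [0.5, -0.2, -0.5]
grip_width: 0.447
grip_force: 0.0
```

Emit:
move_arm:
  increments: "0 0 0 0 0 0 0;0 0 0 0 0 0 0;0 0 0 0 0 0 0;0 0 0 0 0 0 0;0 0 0 0 0 0 0;0 0 0 0 0 0 0;0 0 0 0 0 0 0;0 0 0 0 0 0 0"

```text
time: 8.88
position: [0.5794, -0.2927, 0.0352]
tool_rot: [-3.115, -0.41, -0.0]
ft_force: [-1.0, 0.2, 1.0]
grip_width: 0.986
grip_force: 0.0
```

```bash
cat > look.py <<'E'
from h import *
import sys
def rect(W,m,lo,hi):
    q=W[m&(W[...,2]>lo)&(W[...,2]<hi)]
    r=cv2.minAreaRect(q[:,:2].astype(np.float32));c,(w,h),a=r
    if h>w: a+=90
    return np.round(c,1),np.round(sorted((w,h)),1),round((a+90)%180-90,1),np.median(q[:,2]).round(1)
if __name__=="__main__":
    s=ctrl.get_state();print(s["position"].round(4),"yaw",np.degrees(2*np.arctan(s["tool_rot"][1]/s["tool_rot"][0])).round(2),s["grip_width"])
    p=ctrl.get_image("wrist");save(p,sys.argv[2]);W=wcloud(p)
    for k in ctrl.silhouettes(sys.argv[1],p)[:3]: print("wrist",round(k["score"],2),rect(W,k["region"],5,11),p["frame"][k["region"]].mean(0).round())
E
python3 - <<'E'
from look import *
p=ctrl.get_image("top");C=cloud(p)*1000
for k in ctrl.silhouettes("prop_bar",p)[:2]: print(round(k["score"],2),rect(C,k["region"],17,23))
E
python3 look.py tile_long w4.png
```

```text
0.58 (array([663. ,  -8.2]), array([12.6, 95.6]), 85.2, np.float64(20.3))
[ 0.5792 -0.2931  0.0352] yaw 14.97 0.9921462490760259
wrist 0.71 (array([ 582.4, -299.9]), array([45.1, 89.1]), 16.2, np.float64(7.7)) [126.  63.  37.]
```

Emit:
move_arm:
  increments: "1 -7 -15 0 0 0.5 0;0 0 -20 0 0 0 0;0 0 -15 0 0 0 0;0 0 -8 0 0 0 0;0 0 -4 0 0 0 0;0 0 0 0 0 0 0;0 0 0 0 0 0 0;0 0 0 0 0 0 0"

```text
time: 9.75
position: [0.5809, -0.3008, -0.0258]
tool_rot: [3.112, 0.422, 0.002]
ft_force: [0.5, -0.3, 0.5]
grip_width: 0.999
grip_force: 0.0
```

```bash
python3 look.py tile_long w5.png
python3 - <<'E'
from h import *
p=ctrl.get_image("scene");C=cloud(p)*1000
m=(abs(C[...,0]-580)<45)&(abs(C[...,1]+300)<75)&(C[...,2]<60)&(C[...,2]>-20)
ys,xs=np.nonzero(m);print(xs.min(),xs.max(),ys.min(),ys.max())
c=p["frame"][ys.min()-15:ys.max()+15,xs.min()-15:xs.max()+15];a=cv2.resize(c[:,:,::-1],None,fx=4,fy=4)[:600,:400]
w=cv2.imread("pics/w5.png")[150:450,120:520];w=cv2.resize(w,(400,300));o=np.zeros((600,800,3),np.uint8);o[:a.shape[0],:a.shape[1]]=a;o[:300,400:]=w;cv2.imwrite("pics/m5.png",o)
E
```

```text
[ 0.5809 -0.3008 -0.0258] yaw 15.45 0.9991901348644345
wrist 0.74 (array([ 579.3, -300.6]), array([45.1, 95.5]), 15.9, np.float64(7.7)) [251. 189. 132.]
169 245 294 355
```

View pics/m5.png

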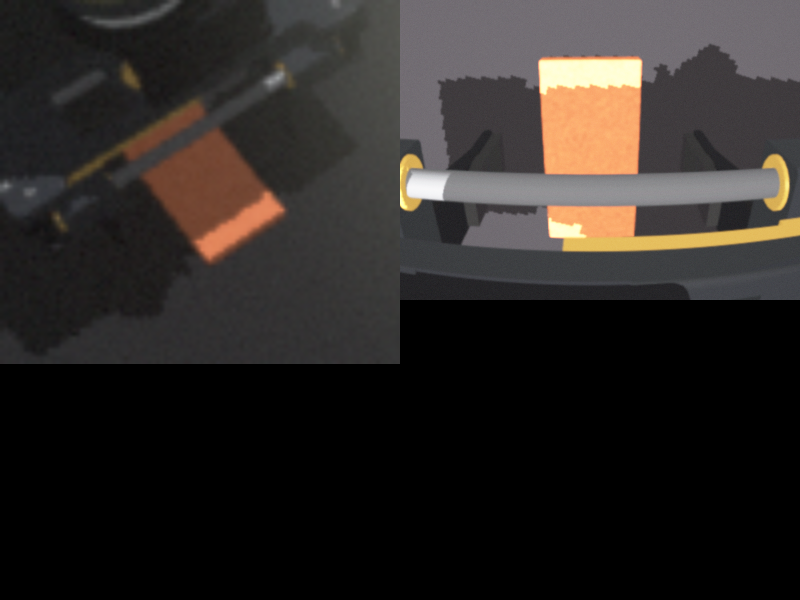

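The fingers straddle the long tile, centred on it. I'll go 2 mm lower and grip.

Emit:
move_arm:
  increments: "0 0 -2 0 0 0 0;0 0 -0.5 0 0 0 90;0 0 0 0 0 0 255;0 0 0 0 0 0 255;0 0 0 0 0 0 255;0 0 0 0 0 0 255;0 0 0 0 0 0 255;0 0 0 0 0 0 255"
  grip_force: 20

```text
time: 10.57
position: [0.58, -0.3005, -0.0293]
tool_rot: [3.113, 0.422, -0.0]
ft_force: [-0.1, 1.0, 0.7]
grip_width: 0.555
grip_force: 0.0
```

Emit:
move_arm:
  increments: "0 0 0 0 0 0 255;0 0 10 0 0 0 255;0 0 15 0 0 0 255;0 0 20 0 0 0 255;0 0 20 0 0 0 255;0 0 20 0 0 0 255;0 0 0 0 0 0 255;0 0 0 0 0 0 255"

```text
time: 11.23
position: [0.5812, -0.301, 0.0577]
tool_rot: [3.111, 0.422, 0.004]
ft_force: [-0.0, 0.5, -1.8]
grip_width: 0.513
grip_force: 20.0
```

Run:
```python
from look import *
s=ctrl.get_state();print(s["position"].round(4),s["tool_rot"],s["grip_width"],s["grip_force"])
p=ctrl.get_image("wrist");W=wcloud(p)
for k in ctrl.silhouettes("tile_long",p)[:1]:
    q=W[k["region"]];c=np.median(q,0);q=q[np.abs(q[:,2]-c[2])<12]
    A=np.c_[q[:,:2]-c[:2],np.ones(len(q))];f=np.linalg.lstsq(A,q[:,2],rcond=None)[0];print(c,"plane slope",f,rect(W,k["region"],c[2]-10,c[2]+10))
```

```text
[ 0.5812 -0.301   0.0577] [3.11094362 0.42171479 0.00426907] 0.5134002036943393 19.99215066432953
[ 596.75447171 -298.1718708    94.6657749 ] plane slope [ 1.28341459e-03 -4.61680629e-03  9.46141287e+01] (array([ 581. , -300.5]), array([46.4, 93.7]), 15.5, np.float64(94.7))
```

Emit:
move_arm:
  increments: "5 35.8 0 0 0 -2.4 255;5 35.8 0 0 0 -2.4 255;5 35.8 0 0 0 -2.4 255;5 35.8 0 0 0 -2.4 255;5 35.8 0 0 0 -2.4 255;5 35.8 0 0 0 -2.4 255;5 35.8 0 0 0 -2.4 255;5 35.8 0 0 0 -2.6 255"

```text
time: 12.0
position: [0.6188, -0.0124, 0.0541]
tool_rot: [3.139, -0.112, -0.004]
ft_force: [1.0, 0.0, -0.9]
grip_width: 0.512
grip_force: 20.0
```

Emit:
move_arm:
  increments: "0 0 -5 -0.2 -2.75 0 255;0 0 -5 -0.2 -2.75 0 255;0 0 -5 -0.2 -2.75 0 255;0 0 -5 -0.2 -2.75 0 255;0 0 0 0 0 0 255;0 0 0 0 0 0 255;0 0 0 0 0 0 255;0 0 0 0 0 0 255"

```text
time: 12.67
position: [0.621, -0.0142, 0.0361]
tool_rot: [3.118, -0.108, 0.301]
ft_force: [0.2, 1.1, -1.2]
grip_width: 0.514
grip_force: 20.0
```

```bash
cat > held.py <<'E'
from look import *
import sys
s=ctrl.get_state();print(s["position"].round(4),s["tool_rot"].round(3),s["grip_width"].round(3),s["grip_force"])
cam=sys.argv[2] if len(sys.argv)>2 else "wrist"
p=ctrl.get_image(cam);W=wcloud(p) if cam=="wrist" else cloud(p)*1000
yaw=np.radians(-4);T=np.array([[np.cos(yaw),np.sin(yaw)],[-np.sin(yaw),np.cos(yaw)]])
for t in sys.argv[1].split(","):
  for k in ctrl.silhouettes(t,p)[:2]:
    q=W[k["region"]&(p["depth"]>0)];q=q[np.isfinite(q).all(1)];c=np.median(q,0);L=np.c_[(q[:,:2]-[550,-50])@T.T,q[:,2]-4]
    for i in range(5):
        A=np.c_[L[:,:2],np.ones(len(L))];f=np.linalg.lstsq(A,L[:,2],rcond=None)[0];g=abs(L[:,2]-A@f)<(8,6,4,3,2.5)[i]
        if g.sum()<30: break
        L=L[g]
    r=cv2.minAreaRect(L[:,:2].astype(np.float32))
    print(t,cam,round(k["score"],2),"n",len(L),"centre_t",np.round(r[0],1),"size",np.round(r[1],1),"ang",round(r[2],1),"slope deg",np.degrees(np.arctan(f[:2])).round(1),"top z at centre over floor",round(float(f@[*r[0],1]),1),"xrange",L[:,0].min().round(1),L[:,0].max().round(1),"y",L[:,1].min().round(1),L[:,1].max().round(1))
E
python3 held.py tile_long
```

```text
Traceback (most recent call last):
  File "held.py", line 3, in <module>
    s=ctrl.get_state();print(s["position"].round(4),s["tool_rot"].round(3),s["grip_width"].round(3),s["grip_force"])
                                                                           ^^^^^^^^^^^^^^^^^^^^^
AttributeError: 'float' object has no attribute 'round'
```

```bash
sed -i 's/s\["grip_width"\].round(3)/round(s["grip_width"],3)/' held.py; python3 held.py tile_long; python3 held.py prop_bar,tile_long scene
```

```text
[ 0.621  -0.0142  0.0361] [ 3.118 -0.108  0.301] 0.514 19.992215037345886
tile_long wrist 0.7 n 14202 centre_t [61.6 40.5] size [92.1 45.5] ang 0.5 slope deg [11.1 -0.1] top z at centre over floor 68.4 xrange 15.5 107.8 y 17.7 63.7
[ 0.621  -0.0142  0.036 ] [ 3.118 -0.108  0.301] 0.514 19.992280304431915
prop_bar scene 0.63 n 196 centre_t [109.3  49.7] size [99.1 14.3] ang 89.1 slope deg [-10.9  -0.2] top z at centre over floor 13.9 xrange 101.9 116.9 y 0.1 99.2
tile_long scene 0.97 n 570 centre_t [60.4 40. ] size [94.9 45.4] ang 0.4 slope deg [10.8  0. ] top z at centre over floor 67.5 xrange 12.8 108.0 y 17.4 63.0
```

Emit:
move_arm:
  increments: "2 0 -10 0 0 0 255;2 -0.2 -12 0 0 0 255;2 -0.3 -12 0 0 0 255;1 0 -7 0 0 0 255;0 0 -4 0 0 0 255;0 0 -2 0 0 0 255;0 0 0 0 0 0 255;0 0 0 0 0 0 255"

```text
time: 13.58
position: [0.6273, -0.0145, -0.0111]
tool_rot: [3.118, -0.107, 0.301]
ft_force: [-0.1, 1.1, -0.9]
grip_width: 0.514
grip_force: 20.0
```

```bash
python3 -c 'from bench import ctrl;print(ctrl.get_state()["ft_force"])'; python3 held.py tile_long
```

```text
[-0.148491    1.10926827 -0.91825025]
[ 0.6273 -0.0145 -0.0111] [ 3.118 -0.107  0.301] 0.514 19.992197155952454
tile_long wrist 0.71 n 14188 centre_t [67.9 40.6] size [91.7 45.5] ang 0.5 slope deg [11.1 -0.1] top z at centre over floor 21.2 xrange 22.1 113.9 y 17.8 63.7
tile_long wrist 0.65 n 17461 centre_t [84.2 -0.1] size [113.7 202.3] ang 0.6 slope deg [5.5 0.8] top z at centre over floor 0.2 xrange 26.5 141.4 y -101.2 101.5
```

Emit:
move_arm:
  increments: "0.5 0 -2 0 0 0 255;0 0 -1 0 0 0 255;0 0 -1 0 0 0 255;0 0 -0.7 0 0 0 255;0 0 0 0 0 0 255;0 0 0 0 0 0 255;0 0 0 0 0 0 255;0 0 0 0 0 0 255"

```text
time: 14.35
position: [0.6276, -0.0147, -0.0157]
tool_rot: [3.118, -0.108, 0.301]
ft_force: [-1.4, -0.5, 3.2]
grip_width: 0.515
grip_force: 20.0
```

Emit:
move_arm:
  increments: "0 0 0 0 0 0 115;0 0 0 0 0 0 105;0 0 0 0 0 0 100;0 0 0 0 0 0 100;0 0 0 0 0 0 100;0 0 0 0 0 0 100;-2 0 10 0 0 0 100;-4 0 20 0 0 0 100"

```text
time: 15.02
position: [0.6193, -0.0145, 0.0121]
tool_rot: [3.119, -0.107, 0.293]
ft_force: [-0.8, 0.1, 0.2]
grip_width: 0.608
grip_force: 0.0
```

Emit:
move_arm:
  increments: "-6 0 30 0.2 2.75 0 60;-6 0 30 0.2 2.75 0 0;0 0 0 0.2 2.75 0 0;0 0 0 0.2 2.75 0 0;0 0 0 0 0 0 0;0 0 0 0 0 0 0;0 0 0 0 0 0 0;0 0 0 0 0 0 0"

```text
time: 15.68
position: [0.6086, -0.0145, 0.0737]
tool_rot: [3.14, -0.108, -0.001]
ft_force: [0.3, 0.7, 1.3]
grip_width: 0.993
grip_force: 0.0
```

```bash
python3 held.py tile_long,prop_bar; python3 held.py tile_long,prop_bar scene
```

```text
[ 0.6086 -0.0145  0.0737] [ 3.14e+00 -1.08e-01 -1.00e-03] 0.993 0.0
tile_long wrist 0.66 n 8178 centre_t [67.9 40.5] size [93.2 45.8] ang 0.4 slope deg [10.9 -0.1] top z at centre over floor 16.7 xrange 21.2 114.5 y 17.5 63.5
tile_long wrist 0.46 n 29970 centre_t [27.  -9.4] size [214.4 242.7] ang 6.7 slope deg [ 0.2 -0. ] top z at centre over floor -0.2 xrange -90.8 141.4 y -128.8 100.8
prop_bar wrist 0.69 n 1666 centre_t [111.1  50.2] size [99.9 12.5] ang 89.8 slope deg [-1.5  0. ] top z at centre over floor 15.7 xrange 104.7 117.5 y 0.2 100.1
[ 0.609  -0.0145  0.0739] [ 3.139 -0.108 -0.   ] 0.997 0.0
tile_long scene 0.73 n 593 centre_t [65.5 40. ] size [96.1 46.1] ang 0.8 slope deg [10.9 -0.5] top z at centre over floor 15.5 xrange 17.2 113.8 y 17.0 63.2
prop_bar scene 0.79 n 129 centre_t [109.7  50.3] size [100.9  14.1] ang 89.8 slope deg [-15.5   0.4] top z at centre over floor 13.4 xrange 102.5 116.7 y -0.2 100.7
```

Emit:
move_arm:
  increments: "-20 -33 0 0 0 0.5 0;-20 -33 0 0 0 0.5 0;-20 -33 0 0 0 0.5 0;-20 -33 0 0 0 0.5 0;-20 -33 0 0 0 0.4 0;-20 -33 0 0 0 0.4 0;-20 -33 0 0 0 0 0;-20 -33 0 0 0 0 0"

```text
time: 16.65
position: [0.4484, -0.28, 0.0743]
tool_rot: [3.141, -0.031, 0.001]
ft_force: [1.1, 0.5, 0.4]
grip_width: 0.997
grip_force: 0.0
```

Emit:
move_arm:
  increments: "-10 -12 -10 0 0 0 0;-8 -11 -20 0 0 0 0;0 0 -15 0 0 0 0;0 0 -10 0 0 0 0;0 0 -5 0 0 0 0;0 0 0 0 0 0 0;0 0 0 0 0 0 0;0 0 0 0 0 0 0"

```text
time: 17.32
position: [0.4327, -0.3015, 0.0149]
tool_rot: [3.141, -0.03, 0.002]
ft_force: [-0.1, -0.6, 0.5]
grip_width: 1.0
grip_force: 0.0
```

```bash
python3 look.py tile_middle w6.png
```

```text
[ 0.4327 -0.3015  0.0149] yaw -1.08 0.999828000396002
wrist 0.82 (array([ 440.2, -302.5]), array([45.3, 79.1]), -0.8, np.float64(7.7)) [115.  57.  34.]
```

Emit:
move_arm:
  increments: "-2.5 -1 -15 0 0 0 0;0 0 -15 0 0 0 0;0 0 -9 0 0 0 0;0 0 -4.5 0 0 0 40;0 0 0 0 0 0 90;0 0 0 0 0 0 255;0 0 0 0 0 0 255;0 0 0 0 0 0 255"
  grip_force: 20

```text
time: 18.08
position: [0.4294, -0.3027, -0.0292]
tool_rot: [3.141, -0.031, 0.001]
ft_force: [0.1, 0.1, -0.3]
grip_width: 0.707
grip_force: 0.0
```

Emit:
move_arm:
  increments: "0 0 0 0 0 0 255;0 0 0 0 0 0 255;0 0 0 0 0 0 255;0 0 10 0 0 0 255;0 0 20 0 0 0 255;0 0 30 0 0 0 255;0 0 25 0 0 0 255;0 0 0 0 0 0 255"

```text
time: 18.75
position: [0.4327, -0.3049, 0.0615]
tool_rot: [3.136, -0.032, 0.013]
ft_force: [1.3, -0.4, -0.5]
grip_width: 0.512
grip_force: 20.0
```

Run:
```python
from look import *
s=ctrl.get_state();print(s["position"].round(4),s["tool_rot"],s["grip_width"],s["grip_force"])
p=ctrl.get_image("wrist");W=wcloud(p)
for k in ctrl.silhouettes("tile_middle",p)[:1]:
    c=np.median(W[k["region"]],0);print(c,rect(W,k["region"],c[2]-10,c[2]+10))
```

```text
[ 0.4327 -0.3049  0.0615] [ 3.13567103 -0.03168064  0.01264886] 0.5123456003281937 19.974507093429565
[ 455.86258514 -305.01755109   98.79478324] (array([ 442.4, -304.8]), array([45.3, 80.9]), -0.7, np.float64(98.8))
```

Emit:
move_arm:
  increments: "17 36.4 0 0 0 -0.5 255;17 36.4 0 0 0 -0.5 255;17 36.4 0 0 0 -0.5 255;17 36.4 0 0 0 -0.5 255;17 36.4 0 0 0 -0.5 255;17 36.4 0 0 0 -0.4 255;17 36.4 0 0 0 0 255;17 36.4 0 0 0 0 255"

```text
time: 19.52
position: [0.5642, -0.0096, 0.0542]
tool_rot: [3.139, -0.111, -0.004]
ft_force: [-0.0, -0.3, -2.0]
grip_width: 0.516
grip_force: 20.0
```

Emit:
move_arm:
  increments: "0 0 0 -0.2 -2.65 0 255;0 0 -5 -0.2 -2.65 0 255;0 0 -5 -0.2 -2.65 0 255;0 0 -10 -0.2 -2.65 0 255;0 0 -10 0 0 0 255;0 0 -5 0 0 0 255;0 0 0 0 0 0 255;0 0 0 0 0 0 255"

```text
time: 20.18
position: [0.5653, -0.0114, 0.02]
tool_rot: [3.119, -0.111, 0.288]
ft_force: [0.0, -0.3, -0.7]
grip_width: 0.51
grip_force: 20.0
```

```bash
python3 held.py tile_middle; python3 held.py tile_middle,tile_long scene
```

```text
[ 0.5653 -0.0114  0.02  ] [ 3.119 -0.111  0.288] 0.51 19.9745374917984
tile_middle wrist 0.97 n 12610 centre_t [16.1 39.5] size [79.1 45.4] ang 0.8 slope deg [10.5 -0.1] top z at centre over floor 54.4 xrange -23.7 55.8 y 16.9 62.5
[ 0.5661 -0.0114  0.0209] [ 3.119 -0.111  0.291] 0.518 19.974554479122162
tile_middle scene 0.72 n 464 centre_t [16.5 39. ] size [44.6 81.3] ang 88.9 slope deg [10.1 -0.7] top z at centre over floor 54.7 xrange -24.3 57.3 y 16.5 61.6
tile_long scene 0.89 n 590 centre_t [66.  39.7] size [95.4 45.6] ang 0.3 slope deg [10.8  0.5] top z at centre over floor 15.7 xrange 18.4 113.7 y 17.0 62.7
```

Emit:
move_arm:
  increments: "0 1 -12 0 0 0 255;0 0 -12 0 0 0 255;0 0 -8 0 0 0 255;0 0 -3 0 0 0 255;0 0 -1 0 0 0 255;0 0 -1 0 0 0 255;0 0 0 0 0 0 255;0 0 0 0 0 0 255"

```text
time: 21.1
position: [0.5654, -0.0104, -0.0162]
tool_rot: [3.119, -0.11, 0.291]
ft_force: [-0.1, 0.1, 0.1]
grip_width: 0.513
grip_force: 20.0
```

Emit:
move_arm:
  increments: "0 0 -0.7 0 0 0 255;0 0 -0.7 0 0 0 255;0 0 -0.6 0 0 0 255;0 0 0 0 0 0 255;0 0 0 0 0 0 255;0 0 0 0 0 0 255;0 0 0 0 0 0 255;0 0 0 0 0 0 255"

```text
time: 21.77
position: [0.5651, -0.0104, -0.0185]
tool_rot: [3.119, -0.11, 0.29]
ft_force: [0.4, 0.2, -1.5]
grip_width: 0.512
grip_force: 20.0
```

```bash
python3 held.py tile_middle
```

```text
[ 0.5651 -0.0104 -0.0185] [ 3.119 -0.11   0.29 ] 0.512 19.97442215681076
tile_middle wrist 0.6 n 12764 centre_t [15.7 40.5] size [79.2 45.6] ang 1.0 slope deg [10.6 -0.1] top z at centre over floor 15.9 xrange -23.9 55.4 y 17.8 63.7
tile_middle wrist 0.58 n 45271 centre_t [47.9 -0.3] size [186.9 202.7] ang 0.2 slope deg [0.9 0.2] top z at centre over floor 0.1 xrange -45.3 141.6 y -101.8 101.1
```

Within half a millimetre of contact, so I'll lower a touch more, release and withdraw.

Emit:
move_arm:
  increments: "0 0 -0.6 0 0 0 255;0 0 0 0 0 0 255;0 0 0 0 0 0 115;0 0 0 0 0 0 105;0 0 0 0 0 0 100;0 0 0 0 0 0 100;0 0 0 0 0 0 100;0 0 0 0 0 0 100"

```text
time: 22.53
position: [0.5651, -0.0104, -0.0191]
tool_rot: [3.119, -0.111, 0.29]
ft_force: [-0.5, 0.1, -0.7]
grip_width: 0.607
grip_force: 0.0
```

Emit:
move_arm:
  increments: "0 0 0 0 0 0 100;-2 0 10 0 0 0 100;-4 0 20 0 0 0 100;-6 0 30 0.2 2.65 0 60;-6 0 30 0.2 2.65 0 0;0 0 0 0.2 2.65 0 0;0 0 0 0.2 2.65 0 0;0 0 0 0 0 0 0"

```text
time: 23.2
position: [0.5493, -0.0106, 0.0725]
tool_rot: [-3.139, 0.112, -0.003]
ft_force: [0.4, -0.2, 0.0]
grip_width: 0.898
grip_force: 0.0
```

```bash
python3 held.py tile_middle,tile_long; python3 held.py tile_middle,tile_long,tile_short scene
```

```text
[ 0.5493 -0.0106  0.0725] [-3.139e+00  1.120e-01 -3.000e-03] 0.898 0.0
tile_middle wrist 0.59 n 6962 centre_t [16.2 40.4] size [79.  45.7] ang 0.8 slope deg [10.6 -0. ] top z at centre over floor 15.0 xrange -23.3 55.8 y 17.3 63.4
tile_long wrist 0.64 n 6266 centre_t [85.  40.6] size [58.7 45.6] ang 1.0 slope deg [10.9 -0.1] top z at centre over floor 20.1 xrange 55.4 114.1 y 17.9 63.6
[ 0.5463 -0.0102  0.0706] [-3.14   0.111  0.   ] 0.977 0.0
tile_middle scene 0.78 n 472 centre_t [14.9 39.6] size [79.9 45. ] ang 0.2 slope deg [10.3  0.5] top z at centre over floor 14.3 xrange -25.1 54.9 y 17.3 62.2
tile_middle scene 0.54 n 277 centre_t [-112.1  372.4] size [64.7 48.1] ang 24.5 slope deg [-0.1 -1.1] top z at centre over floor 2.6 xrange -146.9 -74.1 y 340.6 403.0
tile_long scene 0.85 n 420 centre_t [80.3 39.7] size [45.3 67.5] ang 89.0 slope deg [10.2  0.7] top z at centre over floor 18.5 xrange 46.2 114.2 y 17.0 62.4
tile_long scene 0.39 n 103 centre_t [-53.2 484.8] size [46.9 48.7] ang 43.7 slope deg [-24.5  29.2] top z at centre over floor 41.7 xrange -81.9 -28.8 y 457.8 512.5
tile_short scene 0.9 n 291 centre_t [-112.3  372.9] size [65.3 48.4] ang 26.1 slope deg [-0.4 -0.8] top z at centre over floor 2.6 xrange -150.7 -73.4 y 340.2 403.8
tile_short scene 0.74 n 260 centre_t [-177.7  488.9] size [46.6 67.6] ang 83.6 slope deg [-1.  -0.4] top z at centre over floor 2.7 xrange -211.3 -142.9 y 463.6 515.4
```

Emit:
move_arm:
  increments: "-10 37.5 0 0 0 3.3 0;-10 37.5 0 0 0 3.3 0;-10 37.5 0 0 0 3.3 0;-10 37.5 0 0 0 3.3 0;-10 37.5 0 0 0 3.3 0;-10 37.5 0 0 0 3.3 0;-10 37.5 0 0 0 3.3 0;-10 37.5 0 0 0 3.3 0"

```text
time: 24.22
position: [0.4661, 0.291, 0.071]
tool_rot: [3.081, 0.613, 0.001]
ft_force: [0.4, -0.4, 0.2]
grip_width: 0.997
grip_force: 0.0
```

Emit:
move_arm:
  increments: "-9 38 0 0 0 0 0;0 0 -20 0 0 0 0;0 0 -20 0 0 0 0;0 0 -15 0 0 0 0;0 0 -5 0 0 0 0;0 0 0 0 0 0 0;0 0 0 0 0 0 0;0 0 0 0 0 0 0"

```text
time: 24.88
position: [0.4589, 0.328, 0.012]
tool_rot: [-3.082, -0.608, -0.003]
ft_force: [1.0, -0.6, 1.3]
grip_width: 0.999
grip_force: 0.0
```

```bash
python3 look.py tile_short w7.png
```

```text
[0.4589 0.328  0.012 ] yaw 22.32 0.9991650140070615
wrist 0.98 (array([474.6, 228.2]), array([21.8, 22.2]), -28.3, np.float64(7.8)) [217. 185.  31.]
wrist 0.91 (array([361.4, 353.5]), array([21.2, 60.1]), -68.9, np.float64(7.5)) [ 55. 136. 228.]
wrist 0.75 (array([466.3, 330.7]), array([45.4, 65.4]), 20.9, np.float64(7.7)) [210. 127.  79.]
```

Emit:
move_arm:
  increments: "0 0 -15 0 0 -0.8 0;0 0 -15 0 0 0 0;0 0 -8 0 0 0 0;0 0 -3.3 0 0 0 40;0 0 0 0 0 0 90;0 0 0 0 0 0 255;0 0 0 0 0 0 255;0 0 0 0 0 0 255"
  grip_force: 20

```text
time: 25.65
position: [0.4585, 0.3279, -0.0299]
tool_rot: [-3.086, -0.587, -0.001]
ft_force: [0.6, -0.3, 2.2]
grip_width: 0.707
grip_force: 0.9
```

Emit:
move_arm:
  increments: "0 0 0 0 0 0 255;0 0 0 0 0 0 255;0 0 0 0 0 0 255;0 0 10 0 0 0 255;0 0 20 0 0 0 255;0 0 30 0 0 0 255;0 0 25 0 0 0 255;0 0 0 0 0 0 255"

```text
time: 26.32
position: [0.4608, 0.33, 0.0601]
tool_rot: [-3.084, -0.587, -0.012]
ft_force: [1.3, 0.7, 0.6]
grip_width: 0.511
grip_force: 20.0
```

Run:
```python
from look import *
s=ctrl.get_state();print(s["position"].round(4),s["tool_rot"],s["grip_width"],s["grip_force"])
p=ctrl.get_image("wrist");W=wcloud(p)
for k in ctrl.silhouettes("tile_short",p)[:3]:
    c=np.median(W[k["region"]],0);print(c,rect(W,k["region"],c[2]-10,c[2]+10))
```

```text
[0.4608 0.33   0.0601] [-3.08355354 -0.58699111 -0.01240596] 0.5108255135079957 19.99165177345276
[474.50864705 233.98482412   7.61265655] (array([469.3, 236.6]), array([22., 49.]), -48.6, np.float64(7.6))
[414.28830511 451.06459909   7.44146394] (array([409.1, 453.3]), array([48.9, 65.9]), -10.7, np.float64(7.4))
[478.57779703 336.5867185   97.78984118] (array([476. , 335.8]), array([45.3, 48.9]), 22.2, np.float64(97.8))
```

Emit:
move_arm:
  increments: "7.2 -37.3 0 0 0 -3.2 255;7.2 -37.3 0 0 0 -3.2 255;7.2 -37.3 0 0 0 -3.2 255;7.2 -37.3 0 0 0 -3.2 255;7.2 -37.3 0 0 0 -3.2 255;7.2 -37.3 0 0 0 -3.2 255;7.2 -37.3 0 0 0 -3.2 255;7.2 -37.3 0 0 0 -3.1 255"

```text
time: 27.08
position: [0.5142, 0.027, 0.0532]
tool_rot: [3.139, -0.113, -0.005]
ft_force: [0.1, 1.0, -0.7]
grip_width: 0.515
grip_force: 20.0
```

Emit:
move_arm:
  increments: "6.8 -37.6 0 0 0 0 255;0 0 -5 -0.2 -2.9 0 255;0 0 -5 -0.2 -2.9 0 255;0 0 -10 -0.2 -2.9 0 255;0 0 -10 -0.2 -2.9 0 255;0 0 -5 0 0 0 255;0 0 0 0 0 0 255;0 0 0 0 0 0 255"

```text
time: 27.75
position: [0.5224, -0.0083, 0.0192]
tool_rot: [3.117, -0.108, 0.315]
ft_force: [0.3, 0.0, -0.7]
grip_width: 0.511
grip_force: 20.0
```

```bash
python3 held.py tile_short; python3 held.py tile_short,tile_middle scene
```

```text
[ 0.5224 -0.0083  0.0192] [ 3.117 -0.108  0.315] 0.511 19.991784989833832
tile_short wrist 0.78 n 10043 centre_t [-21.4  39.6] size [48.2 45.5] ang 0.6 slope deg [11.2 -0. ] top z at centre over floor 55.4 xrange -45.6 2.9 y 16.8 62.5
tile_short wrist 0.52 n 7751 centre_t [85.2 40.6] size [57.8 45.6] ang 0.4 slope deg [10.9 -0.1] top z at centre over floor 20.2 xrange 56.2 114.1 y 17.8 63.6
[ 0.5237 -0.0082  0.0202] [ 3.117 -0.108  0.318] 0.512 19.9917072057724
tile_short scene 0.87 n 301 centre_t [-116.1  254.7] size [63.8 50.2] ang 64.8 slope deg [ 0.6 -0.7] top z at centre over floor 2.6 xrange -148.2 -84.0 y 216.9 292.4
tile_short scene 0.76 n 237 centre_t [-235.3  387.7] size [48.1 64.8] ang 6.2 slope deg [-0.1 -0.5] top z at centre over floor 2.4 xrange -261.9 -210.4 y 354.3 419.8
tile_middle scene 0.66 n 471 centre_t [15.  39.8] size [81.4 45.8] ang 0.2 slope deg [9.9 0.7] top z at centre over floor 14.1 xrange -25.7 55.7 y 16.8 62.7
```

Emit:
move_arm:
  increments: "0 0.8 -12 0 0 0 255;0 0 -12 0 0 0 255;0 0 -8 0 0 0 255;0 0 -3 0 0 0 255;0 0 -1 0 0 0 255;0 0 -0.7 0 0 0 255;0 0 0 0 0 0 255;0 0 0 0 0 0 255"

```text
time: 28.67
position: [0.523, -0.0076, -0.0165]
tool_rot: [3.116, -0.108, 0.319]
ft_force: [0.5, 0.9, 0.4]
grip_width: 0.511
grip_force: 20.0
```

Emit:
move_arm:
  increments: "0 0 -0.7 0 0 0 255;0 0 -0.7 0 0 0 255;0 0 -0.6 0 0 0 255;0 0 0 0 0 0 255;0 0 0 0 0 0 255;0 0 0 0 0 0 255;0 0 0 0 0 0 255;0 0 0 0 0 0 255"

```text
time: 29.33
position: [0.5224, -0.0076, -0.0191]
tool_rot: [3.117, -0.108, 0.317]
ft_force: [0.1, -0.8, -0.1]
grip_width: 0.515
grip_force: 20.0
```

```bash
python3 held.py tile_short
```

```text
[ 0.5224 -0.0076 -0.0191] [ 3.117 -0.108  0.317] 0.515 19.99172866344452
```

Emit:
move_arm:
  increments: "0 0 -0.6 0 0 0 255;0 0 0 0 0 0 255;0 0 0 0 0 0 115;0 0 0 0 0 0 105;0 0 0 0 0 0 100;0 0 0 0 0 0 100;0 0 0 0 0 0 100;0 0 0 0 0 0 100"

```text
time: 30.1
position: [0.5225, -0.0076, -0.0197]
tool_rot: [3.117, -0.108, 0.317]
ft_force: [0.0, -0.7, 0.5]
grip_width: 0.606
grip_force: 0.0
```

Emit:
move_arm:
  increments: "0 0 0 0 0 0 100;-2 0 10 0 0 0 100;-4 0 20 0 0 0 100;-6 0 30 0.2 2.9 0 60;-6 0 30 0.2 2.9 0 0;0 0 20 0.2 2.9 0 0;0 0 20 0.2 2.9 0 0;0 0 20 0 0 0 0"

```text
time: 30.77
position: [0.5061, -0.0077, 0.1326]
tool_rot: [-3.139, 0.109, -0.001]
ft_force: [-0.0, -0.3, 1.1]
grip_width: 0.896
grip_force: 0.0
```

```bash
python3 held.py tile_middle,tile_long,tile_short
python3 - <<'E'
from h import *
p=ctrl.get_image("scene");a=cv2.resize(p["frame"][200:360,230:430][:,:,::-1],None,fx=3.5,fy=3.5,interpolation=cv2.INTER_CUBIC);cv2.imwrite("pics/f.png",a)
E
```

```text
[ 0.5061 -0.0077  0.1326] [-3.139e+00  1.090e-01 -1.000e-03] 0.896 0.0
tile_middle wrist 0.61 n 3435 centre_t [29.  40.5] size [51.9 44.8] ang 1.1 slope deg [10.7  0. ] top z at centre over floor 17.5 xrange 3.3 55.2 y 17.6 63.3
tile_long wrist 0.76 n 3970 centre_t [84.8 40.6] size [45.3 58.2] ang 90.0 slope deg [11.  -0.1] top z at centre over floor 20.1 xrange 55.7 113.9 y 17.9 63.2
tile_short wrist 0.74 n 772 centre_t [-105.   251.3] size [63.4 26.8] ang 66.7 slope deg [-1.8  0.8] top z at centre over floor 3.2 xrange -109.7 -80.9 y 218.0 284.5
```

View pics/f.png

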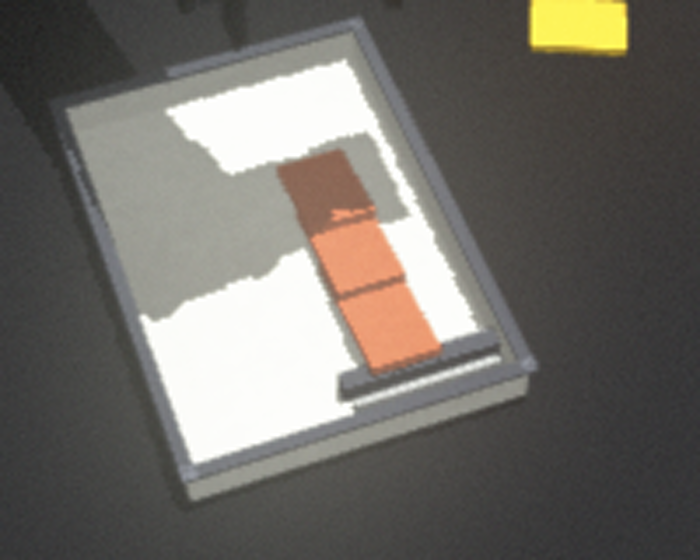

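The row lies straight on the bar: long (390,325), middle (358,255), short (325,185). I'll check the short tile's plane before handing in.

Run:
```python
from h import *
yaw=np.radians(-4);T=np.array([[np.cos(yaw),np.sin(yaw)],[-np.sin(yaw),np.cos(yaw)]])
for n in("scene","wrist"):
    p=ctrl.get_image(n);W=wcloud(p) if n=="wrist" else cloud(p)*1000
    f=p["frame"].astype(int);m=(f[...,0]>f[...,2]*1.4)&(f[...,0]>40)&(p["depth"]>0)
    L=W[m];L=np.c_[(L[:,:2]-[550,-50])@T.T,L[:,2]-4];L=L[(L[:,0]>-75)&(L[:,0]<1)&(L[:,1]>10)&(L[:,1]<70)&(L[:,2]>-3)&(L[:,2]<28)]
    A=np.c_[L[:,:2],np.ones(len(L))];g=np.linalg.lstsq(A,L[:,2],rcond=None)[0];g2=abs(A@g-L[:,2])<2;g=np.linalg.lstsq(A[g2],L[g2,2],rcond=None)[0]
    print(n,len(L),"slope",np.degrees(np.arctan(g[:2])).round(1),"z at -60,0:",(g@[-60,40,1]).round(1),(g@[0,40,1]).round(1),L.min(0).round(1),L.max(0).round(1))
```

```text
scene 431 slope [10.2  0.6] z at -60,0: 8.1 18.8 [-66.2  16.6   1.6] [ 1.  62.1 22.7]
wrist 3831 slope [12.1 -0. ] z at -60,0: 7.9 20.8 [-61.7  17.4   0.4] [ 0.7 64.6 22.8]
```

```bash
python3 -c 'from bench import ctrl;print(ctrl.close_job())'
```

```text
the job is handed in; nothing more can be done
None
```

The bar is home against the side wall and the three tiles lie shingled down the tray, each sloping about 11–12°; the job was handed in at about 31 s of the 72 s, but it returned no verdict.

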